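Weigh a lemon on the sliding-beam kitchen balance

TASK

Weigh the lemon on the balance beam, which is parked sloping on its stand with its pan down on the table: first put the lemon in the pan. Then take hold of the beam, bring it level and shift it along over the stand's edge to the place where it balances, and let go, so that it stays level there by itself, pan and counterweight both up off the table and the lemon in the pan, and I can read the weight off the marks at the edge. Leave the jar and the garlic where they are.

Things in the scene. Friction and masses are not known exactly. Their poses are not given: they have to be found in the camera images.
- lemon_mid (a point): Yellow lemon, 72 mm long (along its x) and 57 mm across (y and z), lying on the table; this is its centre, 29 mm above the table at the start. Its mass is not known (65 to 160 g). Pinch it across its y.
- lemon: The same lemon; origin at the middle of its underside as it lies at the start.
- beam: Balance beam, one rigid loose piece 208 mm long: steel pan at its +x end, oak bar, round steel counterweight at its -x end. Origin at the centre of the pan's underside; x along the beam towards the pan, y across, z vertical when level. 0.25 to 0.35 kg. With the lemon it balances somewhere from -2 to +27 mm along x from bar, depending on the two masses.
- bar (a point): Centre of the beam's oak bar, half-way up; axes as beam, whose origin is 88 mm along x from here and 13 mm below. Bar: 92 mm long, 30 mm wide (y), 22 mm high, flat underside 11 mm below this point, thin scribed marks. At the start the bar slopes about 27 degrees down to the pan and leans on the stand's edge about 26 mm from here towards the counterweight.
- pan (a point): Centre of the inner floor of the beam's round steel pan: a cone-shaped dish, 88 mm across the rim and 24 mm high outside, with a small floor 3 mm thick and sides rising at about 40 degrees, on which the lemon settles in the middle, its centre about 34 mm above the floor. Axes as beam. At the start the far side of its foot is on the table and the dish leans 27 degrees away from the bar.
- weight (a point): Centre of the round steel counterweight, 42 mm in diameter, 33 mm long, 58 mm from bar along -x; axes as beam.
- edge (a point): Middle of the top of the stand's blunt steel edge, 60 mm above the table; x along the beam towards the pan, z up. Flat on top, 12 mm along x and 22 mm along y: narrower than the bar, so fingers that hold the bar can pass beside it. The beam stays level if the loaded beam's centre of mass is over those 12 mm, else it tips.
- stand: The stand, which does not move: slim wooden A-frame (50 mm long along x at its foot, 22 mm wide) under the steel edge, on a base 104 mm (x) by 84 mm (y), 14 mm high. Origin on the table below edge, same axes.
- jar: Bystander: glass jar with a dark lid, 65 mm across, 86 mm high; origin at the centre of its underside.
- garlic: Bystander: garlic bulb, 56 mm; origin at its underside.
- garlic_b: Bystander: second garlic bulb, 60 mm; origin at its underside.
Not all that is in view belongs to the job. There is more than one size of the beam; the job needs the larger.

How it is judged:
By the outcome, as a careful person would: the job done as asked, in the order asked, and still so for the second after the job is handed in, with the robot touching nothing.
It also fails if it takes over 64 s, if anything falls off the work surface, if the arm or the gripper's body presses on something with over 40 N, if the wrist force passes 120 N, or if a joint passes its speed limit or range.

ROBOT

A 7-joint arm with a two-finger parallel gripper is mounted at the origin on the work surface; the furniture and walls round the work are solid. World frame = base frame: x ahead of the robot, y to its left, z up, the work surface at z = 0. Lengths are in m, angles in rad, forces in N, time in s.
With the tool pointing down it reaches from about 0.425 to 0.925 m from the base axis. Payload 6.8 kg.
Tool frame: the origin (TCP) lies on the front face of the gripper's body, between the roots of the fingers; the fingertips stand 73 mm ahead of it and the grasp point (between the pads) lies 54 mm ahead of it (env.nose_length is the distance from the TCP to the fingertips, in m); z points along the fingers, y is the direction in which the jaws open and shut (so a half turn about z gives the same grasp; the last joint's range is limited). The gripper opens to 85 mm and grips with 20 to 120 N. Pads are 22 mm wide; open, the fingers measure 114 mm over their backs; the gripper's body (76 mm by 85 mm) begins 54 mm behind the grasp point. The pads swing forward as they close: fully open they stand 13 mm farther back than shut.
Start: joints at [1.044, 0.477, 0.022, 1.555, -0.011, 1.109, -0.083], TCP at [0.275, -0.617, 0.304] pointing down, gripper open.
Joint ranges: [-2.96, 2.96], [-0.34, 2.1], [-1.41, 1.46], [0.24, 2.44], [-1.37, 4.51], [0.17, 1.92], [-2.96, 2.96]. Speed limits (rad/s): [2.39, 2.39, 3.14, 3.14, 3.14, 3.14, 3.14].

INTERFACE

Orientations are given as a unit quaternion [w, x, y, z].
In Python, from cell import env, kin, camera, calibration, job gives the robot as it stands. The module is installed in compiled form; this text tells all that it offers. Calls block until the motion is done:
- env.reach(position, orientation): joint-space move of the TCP to a pose.
- env.movel(position, velocity=0.15, rot=None, stop_force=None): straight line of the TCP; rot=None keeps the orientation; velocity is the mean speed in m/s. With stop_force (N) it stops when the force on the tool has changed by that much, and returns True; else False.
- env.goto_joints(angles): joint-space move.
- env.grip(opening, f_grip=None): finger opening in m; f_grip is the grip in N (None keeps the last); returns when the fingers have stopped.
- env.dwell(seconds).
- kin.inverse_kinematics(position, orientation): joint angles nearest the present ones, or None.
- env.get_state(): the state.
- camera(name): name is "scene" or "side" or "wrist"; returns (picture, depth): 480x640x3 uint8, blue, green, red; 480x640 float32, m along the optical axis (not along the pixel's ray), 0 where there is no reading.
- calibration(name): a dict with "fx", "fy", "cx", "cy" (pixels), "rvec" (rotation vector, rad) and "tvec" (3), from world to camera coordinates, as OpenCV has them. Camera axes: x right, y down, z forward; pixel columns grow to the right and rows downward; lengths in m; the calibration is good to about 2 mm. A picture is of the moment at which its call begins: read the wrist's pose just before it. calibration takes no time and is no camera call; for the wrist camera it gives the pose at the moment of the call.
A pose or a line that the arm cannot do raises env.PlanningError and nothing moves.
- job.job_done(): hands the job in, once; it reports no verdict.
The state is a dict: "time": time; "qpos": joint angles; "joint_velocities": joint speeds; "joint_torque": joint torques, N m; "tcp_pos": TCP position; "orientation": TCP orientation; "force": force on the tool from outside, world axes, zero at the start; "torque": the same for the moment, N m; "opening": finger opening in m.
Only numpy, scipy, OpenCV 4.12 (cv2) and the standard library are available. Lean on these libraries where they do the work, as an engineer would, in place of code of your own. Each camera call takes 0.05 s, during which the arm holds its last target. There are 200 camera calls.

## Working session

There is one attempt and no reset: what is moved stays moved. The work goes in short steps, each a Python script; the robot and the scene stay as the last script left them, time stands still between calls to the robot, and variables do not carry over. Pictures are saved under pics/ and viewed, about 8 in all and at most 12, crops included, and the job is handed in when it is done.

```bash
mkdir -p pics; cat > h.py <<'E'
import numpy as np, cv2
from cell import env, kin, camera, calibration, job
def snap(n,f):
    c=calibration(n); im,d=camera(n); cv2.imwrite(f'pics/{f}.png',im); np.savez(f'pics/{f}.npz',d=d,im=im,**{k:np.array(v) for k,v in c.items()}); return im,d,c
def world(c,d):
    v,u=np.mgrid[0:480,0:640]; P=np.stack([(u-c['cx'])/c['fx']*d,(v-c['cy'])/c['fy']*d,d],-1)
    R=cv2.Rodrigues(np.array(c['rvec'],float))[0]; return (P-np.array(c['tvec']).ravel())@R
def load(f):
    z=np.load(f'pics/{f}.npz'); return z['im'],z['d'],{k:z[k] for k in ('fx','fy','cx','cy','rvec','tvec')}
E
python3 - <<'E'
from h import *
a=snap('scene','s0');b=snap('side','d0');print(env.get_state()['time'],a[2],b[2])
E
```

```text
0.1 {'fx': 514.5945170810203, 'fy': 514.5945170810203, 'cx': 312.1007600452428, 'cy': 243.89858807847781, 'rvec': array([ 0.92058368,  2.7092538 , -0.79242814]), 'tvec': array([ 0.37530343, -0.22887788,  1.28976987])} {'fx': 439.2891652274587, 'fy': 439.2891652274587, 'cx': 317.5485469288076, 'cy': 246.91045531363503, 'rvec': array([ 0.78622295, -2.55074855,  1.10717113]), 'tvec': array([0.43154673, 0.23436032, 0.92589353])}
```

View pics/s0.png

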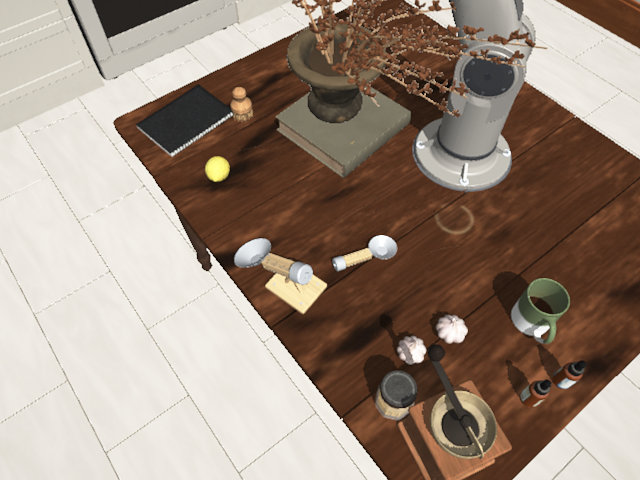

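View pics/d0.png

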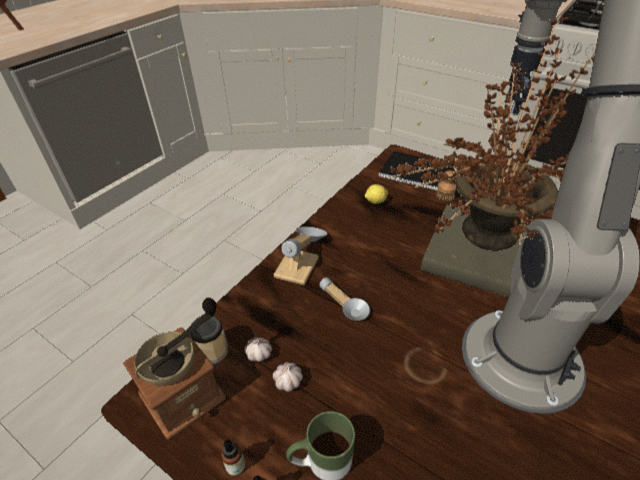

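Scene view: the larger beam on the stand has its pan at (253,252), weight at (301,272) and stand base at (296,290). A smaller beam lies on the table at (383,247)/(338,264), and that is the decoy. The lemon is at (217,168). The jar is at (397,393) and the garlic at (411,349) and (452,328). The vase with twigs is at (340,60).

```bash
python3 - <<'E'
from h import *
for f,pts in (('s0',dict(lemon=(217,168),panc=(253,252),barL=(272,262),bar=(282,266),wt=(303,272),base=(298,294),baseL=(268,291),baseB=(300,311),baseR=(326,287),book=(345,170),vase=(335,50),jar=(397,385),spanc=(383,247),swt=(338,264),pepper=(240,100))),('d0',dict(lemon=(376,194),wt=(291,248),bar=(301,242),pan=(315,234),base=(293,270)))):
    im,d,c=load(f);W=world(c,d)
    for k,(u,v) in pts.items(): print(f,k,W[v,u].round(3))
im,d,c=load('s0');W=world(c,d)
# lemon points
hsv=cv2.cvtColor(im,cv2.COLOR_BGR2HSV)
for f in('s0','d0'):
    im,d,c=load(f);W=world(c,d);hsv=cv2.cvtColor(im,cv2.COLOR_BGR2HSV)
    m=(hsv[...,0]>22)&(hsv[...,0]<34)&(hsv[...,1]>150)&(hsv[...,2]>120)&(d>0)
    n,l,s,ce=cv2.connectedComponentsWithStats(m.astype(np.uint8));i=1+s[1:,4].argmax()
    P=W[l==i];print(f,s[i],P.min(0).round(3),P.max(0).round(3),P.mean(0).round(3))
    Q=P[:,:2]-P[:,:2].mean(0);print(np.linalg.eigh(Q.T@Q/len(Q)))
# twig hazard: points above 0.25 that aren't robot
im,d,c=load('s0');W=world(c,d)
sub=W[0:130,285:440].reshape(-1,3);sub=sub[sub[:,2]>0.05];print('vase',sub.min(0),sub.max(0))
a=cv2.resize(im[225:325,220:345],None,fx=4,fy=4,interpolation=cv2.INTER_CUBIC)
im2,_,_=load('d0');b=cv2.resize(im2[175:295,260:400],None,fx=4,fy=4,interpolation=cv2.INTER_CUBIC)[:400,:]
cv2.imwrite('pics/c1.png',np.hstack([a,b])[:, :1060][:, ::1] if 0 else cv2.resize(np.hstack([a,b]),(795,300)))
E
```

```text
s0 lemon [ 0.529 -0.29   0.051]
s0 panc [ 0.579 -0.075  0.004]
s0 barL [0.578 0.004 0.065]
s0 bar [0.57  0.03  0.076]
s0 wt [0.552 0.076 0.098]
s0 base [0.565 0.073 0.015]
s0 baseL [ 0.607  0.022 -0.002]
s0 baseB [0.583 0.104 0.008]
s0 baseR [0.506 0.092 0.005]
s0 book [ 0.285 -0.116  0.03 ]
s0 vase [ 0.162 -0.315  0.189]
s0 jar [0.554 0.349 0.087]
s0 spanc [0.344 0.09  0.003]
s0 swt [0.46  0.074 0.028]
s0 pepper [ 0.367 -0.439  0.062]
d0 lemon [ 0.514 -0.287  0.045]
d0 wt [0.547 0.076 0.093]
d0 bar [0.55  0.034 0.079]
d0 pan [ 0.589 -0.081  0.004]
d0 base [0.55  0.072 0.013]
s0 [215 156  11   5  15] [ 0.497 -0.324  0.044] [ 0.514 -0.303  0.053] [ 0.505 -0.314  0.051]
EighResult(eigenvalues=array([5.14292105e-06, 6.08892265e-05]), eigenvectors=array([[-0.83571886, -0.54915753],
       [-0.54915753,  0.83571886]]))
d0 [365 184  21  18 175] [ 0.495 -0.321  0.017] [ 0.548 -0.276  0.062] [ 0.519 -0.292  0.041]
EighResult(eigenvalues=array([9.41612269e-05, 2.77100740e-04]), eigenvectors=array([[ 0.39210781, -0.91991927],
       [-0.91991927, -0.39210781]]))
vase [ 0.0321436  -0.39961684  0.05001756] [0.83006644 0.47975815 0.96827986]
```

View pics/c1.png

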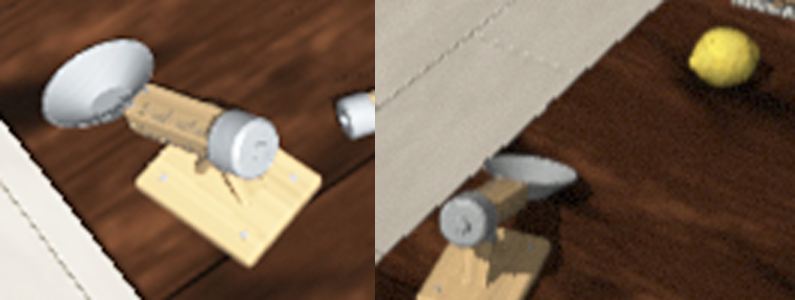

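```bash
python3 - <<'E'
from h import *
print(env.get_state())
for f in ('s0','d0'):
    im,d,c=load(f);W=world(c,d).reshape(-1,3);h=cv2.cvtColor(im,cv2.COLOR_BGR2HSV).reshape(-1,3)
    m=(d.ravel()>0)&(W[:,2]>.2)&(W[:,2]<.9)&(h[:,1]>70)&(h[:,0]<20)&(W[:,0]>-.2)&(W[:,0]<.9)&(abs(W[:,1])<.8)
    P=W[m];r=np.hypot(P[:,0],P[:,1]);a=np.degrees(np.arctan2(P[:,1],P[:,0]))
    print(f,len(P))
    for lo in range(-140,20,15):
        s=(a>=lo)&(a<lo+15)
        if s.sum()>5: print(lo,s.sum(),'r',np.percentile(r[s],[2,50,98]).round(2),'z',np.percentile(P[s,2],[2,50,98]).round(2))
E
```

```text
{'time': 0.1, 'qpos': array([ 1.04390269,  0.47768568,  0.02235264,  1.55635233, -0.01150667,
        1.10933081, -0.08312709]), 'joint_velocities': array([ 0.00129079, -0.00043173,  0.00127777, -0.00147999,  0.00119327,
        0.00013423, -0.0004854 ]), 'joint_torque': array([ 4.97357207e-03, -5.97752881e+01,  1.61375787e+00, -2.81952435e+01,
        1.28469543e-02,  5.02397350e-03, -1.89336367e-05]), 'tcp_pos': array([ 0.2743153 , -0.61628244,  0.30304445]), 'orientation': array([-7.91676097e-04,  9.78158109e-01,  2.07860616e-01, -2.28398595e-04]), 'force': array([ 1.17000474, -0.66627644,  0.05143228]), 'torque': array([ 0.01500012, -0.00909232,  0.0152856 ]), 'opening': 0.08547573784207761}
s0 9505
-80 387 r [0.21 0.31 0.42] z [0.2  0.21 0.34]
-65 2477 r [0.14 0.34 0.44] z [0.2  0.27 0.37]
-50 2520 r [0.16 0.3  0.42] z [0.2  0.25 0.38]
-35 1014 r [0.13 0.24 0.31] z [0.27 0.33 0.39]
-20 978 r [0.1  0.23 0.31] z [0.29 0.35 0.41]
-5 881 r [0.1  0.23 0.28] z [0.3  0.4  0.45]
10 663 r [0.09 0.23 0.31] z [0.31 0.42 0.46]
d0 10364
-80 1458 r [0.24 0.32 0.65] z [0.2  0.32 0.49]
-65 3396 r [0.18 0.35 0.5 ] z [0.21 0.34 0.47]
-50 2098 r [0.13 0.28 0.37] z [0.2  0.3  0.45]
-35 730 r [0.13 0.23 0.31] z [0.27 0.33 0.45]
-20 693 r [0.09 0.22 0.31] z [0.29 0.34 0.41]
-5 660 r [0.1  0.23 0.28] z [0.3  0.39 0.45]
10 667 r [0.09 0.22 0.31] z [0.31 0.42 0.46]
```

```bash
cat >> h.py <<'E'
def q(psi): p=np.radians(psi)/2; return [0,np.cos(p),np.sin(p),0]
E
python3 - <<'E'
from h import *
env.reach([.50,-.28,.30],q(45)); 
a=snap('wrist','w1');print(env.get_state()['time'],env.get_state()['qpos'].round(2))
env.reach([.54,.0,.34],q(75))
b=snap('wrist','w2');print(env.get_state()['time'],env.get_state()['qpos'].round(2))
cv2.imwrite('pics/w12.png',cv2.resize(np.hstack([a[0],b[0]]),(800,300)))
E
```

```text
1.65 [ 0.55  0.32 -0.18  1.8   0.07  1.03 -0.45]
2.8 [ 0.24  0.25 -0.42  1.81  0.11  1.1  -0.48]
```

View pics/w12.png

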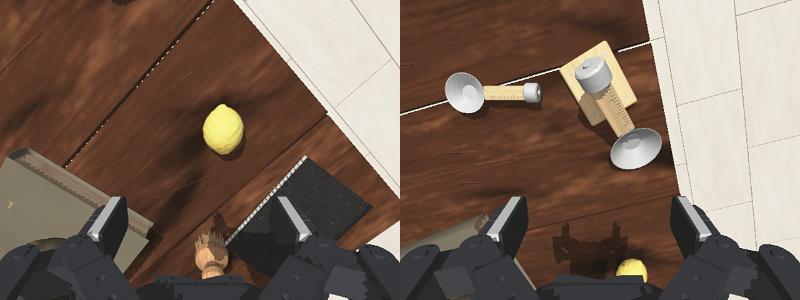

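Wrist views. In the left half the lemon is at (223,130) with its long axis nearly vertical in the picture. In the right half the large beam has its weight at (593,73) and pan at (636,150), the stand base is at (598,80), and the small beam is at (490,92). Next I fit the poses from depth.

```bash
python3 - <<'E'
from h import *
im,d,c=load('w1');W=world(c,d);hsv=cv2.cvtColor(im,cv2.COLOR_BGR2HSV)
m=((hsv[...,0]>20)&(hsv[...,0]<36)&(hsv[...,1]>110)&(hsv[...,2]>90)&(d>0)).astype(np.uint8)
n,l,s,ce=cv2.connectedComponentsWithStats(m);i=1+s[1:,4].argmax();P=W[l==i];print('lemon',s[i],P.min(0),P.max(0))
# silhouette to plane z=.029
R=cv2.Rodrigues(np.array(c['rvec'],float))[0];o=-R.T@np.array(c['tvec']).ravel()
def onplane(uv,z):
    r=np.c_[(uv[:,0]-c['cx'])/c['fx'],(uv[:,1]-c['cy'])/c['fy'],np.ones(len(uv))]@R
    return o+r*((z-o[2])/r[:,2])[:,None]
cn=cv2.findContours((l==i).astype(np.uint8),cv2.RETR_EXTERNAL,cv2.CHAIN_APPROX_NONE)[0][0][:,0].astype(np.float64)
p=onplane(cn,.029)[:,:2];e=cv2.fitEllipse(p.astype(np.float32)*1000);print('ellipse mm',e, cv2.minAreaRect(p.astype(np.float32)*1000), 'cam',o)
top=P[P[:,2]>P[:,2].max()-.004];print('top',top.mean(0))
im,d,c=load('w2');W=world(c,d);hsv=cv2.cvtColor(im,cv2.COLOR_BGR2HSV)
V,U=np.mgrid[0:480,0:640];reg=(U>235)&(U<440)&(V>50)&(V<290)&(d>0)
wood=reg&(hsv[...,1]>60)&(hsv[...,2]>120)
base=W[wood&(abs(W[...,2]-.014)<.005)];r=cv2.minAreaRect((base[:,:2]*1000).astype(np.float32));print('base',len(base),r)
steel=reg&(hsv[...,1]<50)&(hsv[...,2]>60)
bar=W[wood&(W[...,2]>.045)];print('bar',len(bar),bar.min(0),bar.max(0))
wt=W[steel&(W[...,2]>.06)];print('wt',len(wt),wt.mean(0),wt.min(0),wt.max(0))
pn=W[steel&(W[...,2]<.06)&(W[...,2]>-.01)&(W[...,1]<0.0)];print('pan',len(pn),pn.min(0),pn.max(0))
# bar top plane by RANSAC-ish: fit with slope
rng=np.random.default_rng(0);best=0
for _ in range(500):
    t=bar[rng.choice(len(bar),3,0)];nn=np.cross(t[1]-t[0],t[2]-t[0]);nn/=np.linalg.norm(nn)+1e-12
    if abs(nn[2])<.7: continue
    k=abs((bar-t[0])@nn)<.0015
    if k.sum()>best: best=k.sum();K=k
T=bar[K];m0=T.mean(0);nn=np.linalg.svd(T-m0,full_matrices=False)[2][2];nn*=np.sign(nn[2]);print('topface n',nn,'slope',np.degrees(np.arccos(nn[2])),'dir',np.degrees(np.arctan2(nn[1],nn[0])),best)
e1=np.array([nn[0],nn[1],0]);e1/=np.linalg.norm(e1);ex=e1-nn*(e1@nn);ex/=np.linalg.norm(ex);ey=np.cross(nn,ex)
a=(T-m0)@np.c_[ex,ey]*1000;print('minrect in plane',cv2.minAreaRect(a.astype(np.float32)),'m0',m0,'ex',ex)
E
```

```text
lemon [ 324  166   66   82 3196] [ 0.48581234 -0.3372794  -0.00205997] [ 0.55305357 -0.27936479  0.06023651]
ellipse mm ((522.3372802734375, -309.0741271972656), (56.0748405456543, 69.35694885253906), 136.5164031982422) ((522.28955078125, -309.2442321777344), (61.74477767944336, 61.53516387939453), 1.179135799407959) cam [ 0.55649709 -0.22760059  0.37007235]
top [ 0.52314368 -0.3095365   0.05732646]
base 5008 ((554.4160766601562, 50.095794677734375), (84.0149154663086, 103.24624633789062), 14.735302925109863)
bar 2596 [ 0.53043753 -0.02842447  0.04632194] [0.59091492 0.08196884 0.09397109]
wt 2666 [0.55394797 0.06676689 0.09712036] [0.53059608 0.00157495 0.06041271] [0.58151043 0.08913768 0.11057564]
pan 4258 [ 0.54193736 -0.12139881 -0.00530216] [ 0.6494847  -0.0014652   0.05993618]
topface n [ 0.12343714 -0.43633865  0.89127541] slope 26.966045982874206 dir -74.2041641527072 2478
minrect in plane ((1.1537742614746094, 0.1992015838623047), (32.181800842285156, 91.94209289550781), 86.91458129882812) m0 [0.56669715 0.01456011 0.06866804] ex [ 0.24261436 -0.85761887 -0.4534624 ]
```

```bash
cat >> h.py <<'E'
from scipy.spatial.transform import Rotation as Rot
HD=np.radians(-75.0)
def beamR(slope):  # slope rad, pan down positive; columns ex,ey,n
    ez=np.array([0,0,1.]);hx=np.array([np.cos(HD),np.sin(HD),0])
    ex=hx*np.cos(slope)-ez*np.sin(slope);n=hx*np.sin(slope)+ez*np.cos(slope);return np.c_[ex,np.cross(n,ex),n]
def toolq(slope):  # tool z=-n, tool x=-ex, jaws along beam y
    B=beamR(slope);R=np.c_[-B[:,0],B[:,1],-B[:,2]];a=Rot.from_matrix(R).as_quat();return [a[3],a[0],a[1],a[2]]
EDGE=np.array([.5544,.0501,.060]); BAR0=np.array([.5656,.0184,.0583]); S0=np.radians(27)
E
python3 - <<'E'
from h import *
B=beamR(S0);n=B[:,2]
L=BAR0+.088*B[:,0]-.010*n+.034*n; print('target',L)
q1=toolq(S0)
print(kin.inverse_kinematics(L+.060*n,q1))
env.reach([.5223,-.3092,.20],q(46.5)); env.movel([.5223,-.3092,.087],.12)
o=env.grip(.03,35);s=env.get_state();print('grip',s['opening'],s['force'])
env.movel([.5223,-.3092,.25],.15)
s=env.get_state();print('lift',s['opening'],s['force'],s['time'])
env.reach(L+.16*n,q1);s=env.get_state();print(s['opening'],s['force'],s['time'])
snap('wrist','w3');a=snap('side','d3')[0]
cv2.imwrite('pics/v3.png',cv2.resize(a[130:310,220:460],None,fx=3,fy=3))
E
```

```text
target [ 0.58871367 -0.06786137  0.03973299]
[ 0.56431086  0.78615507 -0.48798397  1.71223628 -0.10968913  0.9147756
  0.50776925]
grip 0.05465009133435962 [-1.60535406  0.77314553  6.77325971]
lift 0.05452424573894171 [-0.94919901  0.92003243 -1.27957626] 6.8083
0.054347907840508185 [-0.73923981 -0.1240207  -0.4755367 ] 7.6917
```

View pics/v3.png

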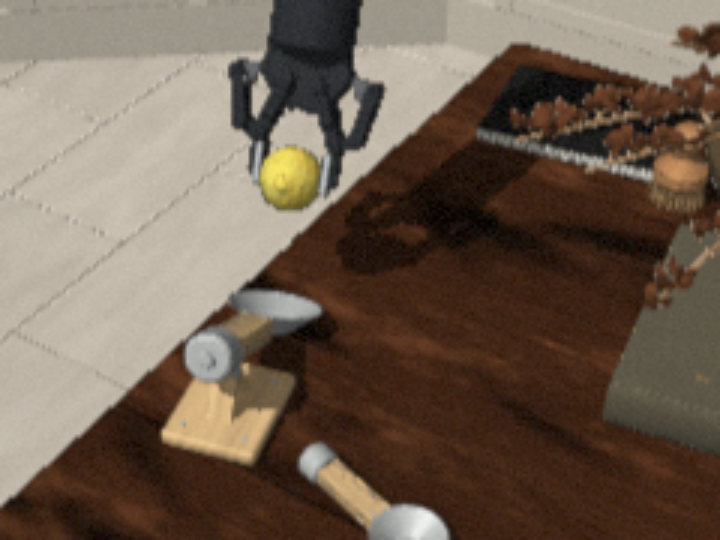

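The lemon is held between the pads at (290,178), and the beam's pan below at (275,310) is undisturbed. Next I lower and release.

```bash
python3 - <<'E'
from h import *
B=beamR(S0);n=B[:,2];L=BAR0+.088*B[:,0]+.024*n
f=[]
for _ in range(8): env.dwell(.05);f.append(env.get_state()['force'])
f=np.array(f);print('F',f.mean(0),f.std(0))
env.movel(L+.075*n,.12); print('stop',env.movel(L+.060*n,.04,stop_force=5))
s=env.get_state();print(((s['tcp_pos']-L)@n),s['force'])
env.grip(.075);env.dwell(.2);env.movel(s['tcp_pos']+.10*n,.12)
f=[]
for _ in range(8): env.dwell(.05);f.append(env.get_state()['force'])
f=np.array(f);print('F',f.mean(0),f.std(0))
env.reach([.54,-.02,.30],q(105)); 
snap('wrist','w4');a=camera('side')[0]; print(env.get_state()['time'])
im,d,c=load('w4')
cv2.imwrite('pics/v4.png',cv2.resize(np.hstack([im,cv2.resize(a[175:325,240:440],(640,480))]),(800,300)))
E
```

```text
F [-0.07096215 -0.11338515 -0.91249003] [0.36094606 0.27328165 0.32793011]
stop False
0.059759893425583764 [ 0.22809545 -0.07097956 -0.45713675]
F [0.06098895 0.06137162 0.11318365] [0.49783821 0.40672732 0.51955692]
12.275
```

View pics/v4.png

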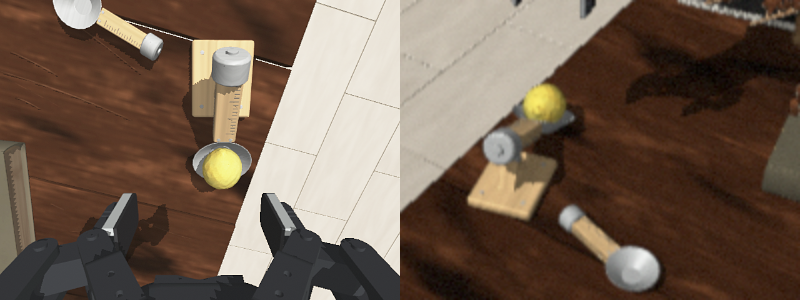

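The lemon is seated in the pan at (222,168), and the beam still leans on the edge. I re-fit the bar before grasping.

```bash
python3 - <<'E'
from h import *
im,d,c=load('w4');W=world(c,d);hsv=cv2.cvtColor(im,cv2.COLOR_BGR2HSV)
V,U=np.mgrid[0:480,0:640];reg=(U>300)&(U<420)&(V>110)&(V<235)&(d>0)
wood=reg&(hsv[...,1]>60)&(hsv[...,2]>120)&(W[...,2]>.045)&((hsv[...,0]<21)|(hsv[...,1]<140))
bar=W[wood];rng=np.random.default_rng(0);best=0
for _ in range(500):
    t=bar[rng.choice(len(bar),3,0)];nn=np.cross(t[1]-t[0],t[2]-t[0]);nn/=np.linalg.norm(nn)+1e-12
    if abs(nn[2])<.7: continue
    k=abs((bar-t[0])@nn)<.0015
    if k.sum()>best: best=k.sum();K=k
T=bar[K];m0=T.mean(0);nn=np.linalg.svd(T-m0,full_matrices=False)[2][2];nn*=np.sign(nn[2])
e1=np.array([nn[0],nn[1],0]);e1/=np.linalg.norm(e1);ex=e1-nn*(e1@nn);ex/=np.linalg.norm(ex);ey=np.cross(nn,ex)
r=cv2.minAreaRect(((T-m0)@np.c_[ex,ey]*1000).astype(np.float32))
ctr=m0+r[0][0]/1000*ex+r[0][1]/1000*ey
print(best,len(bar),'slope',np.degrees(np.arccos(nn[2])),'dir',np.degrees(np.arctan2(nn[1],nn[0])),r,'bar',ctr-.011*nn)
S=[]
for s in (S0,0): print(kin.inverse_kinematics(BAR0+.16*beamR(s)[:,2],toolq(s)))
E
```

```text
3169 3272 slope 26.984604746241786 dir -74.68562400426272 ((1.4760017395019531, 1.7885427474975586), (33.20802688598633, 92.18281555175781), 88.62578582763672) bar [0.56689397 0.01923245 0.05846071]
[ 0.53715604  0.61068344 -0.52079496  1.73251375 -0.17917882  1.03294797
  0.44085652]
[ 0.23288172  0.43980203 -0.47726592  1.87470601  0.25502028  0.88714557
 -0.10617947]
```

```bash
cat >> h.py <<'E'
BAR0=np.array([.5663,.0188,.0584])
def meas(N=20):
    a=[]
    for _ in range(N): env.dwell(.02);s=env.get_state();a.append(np.r_[s['force'],s['torque']])
    a=np.array(a);return a.mean(0),a.std(0)/N**.5
E
python3 - <<'E'
from h import *
B=beamR(S0);n=B[:,2];G=.0535
env.grip(.065)
env.reach(EDGE+[0,0,.011+.04+G+.06],toolq(0)); b,e=meas();print('base',b.round(3),e.round(3))
env.reach(BAR0+(G+.09)*n,toolq(S0)); print(env.movel(BAR0+G*n,.08,stop_force=8))
env.grip(.02,80);s=env.get_state();print('grip',s['opening'],s['force'],s['torque'])
p=s['tcp_pos'];env.movel(p+[0,0,.045],.06);s=env.get_state();print('lift',s['opening'],s['force'],s['time'])
H=np.array([EDGE[0],EDGE[1],.071+.035+G])
env.movel(H,.06,rot=toolq(0)); env.dwell(.3);m,e=meas(40);s=env.get_state();print(s['opening'],s['time'],s['tcp_pos'])
print(m.round(3),e.round(3));D=m-b;hx=beamR(0)[:,0];ey=beamR(0)[:,1]
print('dF',D[:3],'Mey',D[3:]@ey,'x_com from grip', D[3:]@ey/(-D[2]))
snap('side','d5');snap('scene','s5')
a=cv2.resize(load('d5')[0][150:330,220:460],(400,300));b=cv2.resize(load('s5')[0][180:330,200:400],(400,300));cv2.imwrite('pics/v5.png',np.hstack([a,b]))
E
```

```text
base [ 0.068 -0.133  0.241 -0.009 -0.002 -0.002] [0.138 0.104 0.118 0.006 0.005 0.006]
False
grip 0.028614127004467825 [ 0.74632767 -1.24282411  3.19249127] [-0.55520837 -0.19012798 -0.07601604]
lift 0.028967935888025594 [-0.03089258  0.03561261 -3.41479812] 16.5583
0.028952833665646716 18.6583 [0.5543978  0.05013424 0.1595012 ]
[ 0.073 -0.027 -3.871  0.046  0.01   0.006] [0.078 0.068 0.066 0.005 0.004 0.005]
dF [ 0.00507861  0.10576393 -4.11196715] Mey 0.05640140262451843 x_com from grip 0.013716403986022184
```

View pics/v5.png

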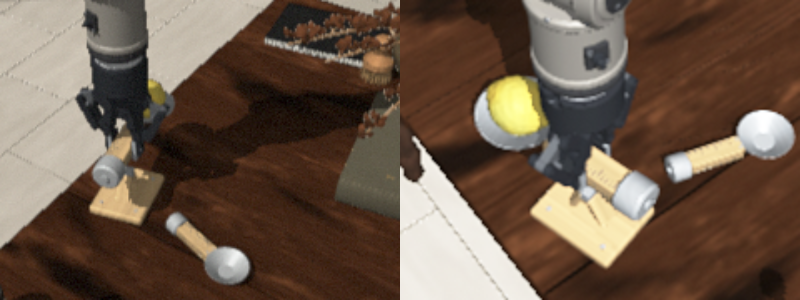

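The beam is level and held over the stand with the lemon in the pan. The wrist moment puts the loaded centre of mass 13.7 mm from the grip towards the pan, inside the stated range. I refine this with a longer average, then set it down.

```bash
python3 - <<'E'
from h import *
b=np.array([0.068,-0.133,0.241,-0.009,-0.002,-0.002]);Bm=beamR(0);hx=Bm[:,0];ey=Bm[:,1]
m,e=meas(120);D=m-b;x1=D[3:]@ey/-D[2];x0=m[3:]@ey/-m[2];print('x',x1,x0,D.round(3))
x=np.clip((x1+x0)/2,-.002,.027)
s=env.get_state();t=EDGE-x*hx;z=s['tcp_pos'][2]
env.movel([t[0],t[1],z-.025],.05)
print(env.movel([t[0],t[1],z-.045],.015,stop_force=2.5));s=env.get_state();print('contact z-G-.011',s['tcp_pos'][2]-.0535-.011,s['force'],s['torque']@ey)
m,e=meas(30);print('resting',m.round(3),'Mey',m[3:]@ey,s['time'])
E
```

```text
x 0.016467781308790924 0.015007311674789248 [-5.00e-03  1.82e-01 -3.83e+00  6.10e-02  1.50e-02 -2.00e-03]
True
contact z-G-.011 0.06153107751625207 [-1.04962971 -1.0224109   4.97424576] -0.06251083172688095
resting [-3.40e-01 -2.00e-02  5.35e+00 -7.40e-02  4.60e-02 -5.00e-03] Mey -0.059141635457717924 22.2083
```

```bash
python3 - <<'E'
from h import *
s=env.get_state();p=s['tcp_pos'].copy()
env.movel(p+[0,0,.0005],.01);m,e=meas(10);print(m.round(2))
env.grip(.033,20);env.dwell(.4);s=env.get_state();print(s['opening'],s['force'],s['time'])
snap('scene','s6');snap('side','d6')
a=cv2.resize(load('d6')[0][175:325,220:420],(400,300));b=cv2.resize(load('s6')[0][180:330,200:400],(400,300));cv2.imwrite('pics/v6.png',np.hstack([a,b]))
E
```

```text
[-0.24  0.29 -3.45  0.04 -0.01  0.01]
0.03299823066322631 [-0.21368597  1.22303377  0.03306807] 23.8333
```

View pics/v6.png

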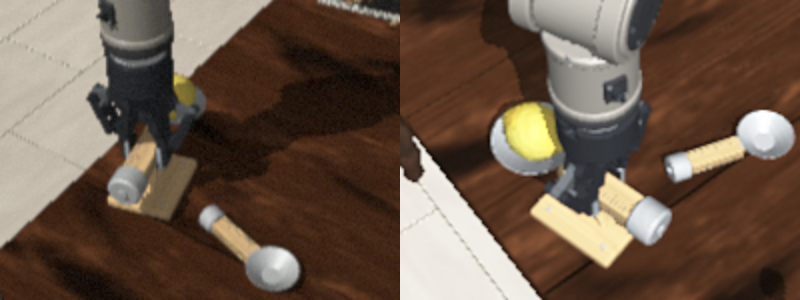

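```bash
cat >> h.py <<'E'
def slope(f):
    out=[]
    im,d,c=load(f);W=world(c,d);B=beamR(0);L=(W-EDGE)@B
    m=(d>0)&(abs(L[...,1])<.012)&(L[...,0]>-.11)&(L[...,0]<.15)&(L[...,2]>-.055)&(L[...,2]<.085)
    P=L[m]
    for lo in np.arange(-.11,.15,.01):
        k=(P[:,0]>=lo)&(P[:,0]<lo+.01)
        if k.sum()>4: out.append((round(lo*1000),int(k.sum()),*(np.percentile(P[k,2],[5,95])*1000).round(0)))
    print(f,out)
E
python3 - <<'E'
from h import *
for f in('s5','s6','d6'): slope(f)
m,e=meas(20);print(m.round(2),e.round(2))
E
```

```text
s5 [(-80, 80, np.float64(33.0), np.float64(64.0)), (-70, 62, np.float64(60.0), np.float64(67.0)), (-60, 82, np.float64(-51.0), np.float64(67.0)), (-50, 96, np.float64(-48.0), np.float64(65.0)), (-40, 112, np.float64(-48.0), np.float64(58.0)), (-30, 123, np.float64(-48.0), np.float64(57.0)), (-20, 155, np.float64(-40.0), np.float64(57.0)), (-10, 110, np.float64(-46.0), np.float64(57.0)), (0, 50, np.float64(-48.0), np.float64(32.0)), (10, 29, np.float64(-48.0), np.float64(-27.0)), (20, 30, np.float64(-48.0), np.float64(-43.0)), (30, 35, np.float64(-49.0), np.float64(-43.0)), (40, 37, np.float64(-48.0), np.float64(56.0)), (50, 73, np.float64(46.0), np.float64(78.0)), (60, 66, np.float64(38.0), np.float64(84.0)), (70, 8, np.float64(34.0), np.float64(68.0)), (110, 23, np.float64(76.0), np.float64(84.0)), (120, 17, np.float64(51.0), np.float64(61.0)), (130, 5, np.float64(53.0), np.float64(57.0))]
s6 [(-100, 9, np.float64(7.0), np.float64(18.0)), (-90, 94, np.float64(2.0), np.float64(33.0)), (-80, 59, np.float64(27.0), np.float64(34.0)), (-70, 57, np.float64(27.0), np.float64(33.0)), (-60, 
[... 961 characters left out ...]
, np.float64(31.0)), (-50, 51, np.float64(-47.0), np.float64(24.0)), (-40, 53, np.float64(-46.0), np.float64(42.0)), (-30, 83, np.float64(-45.0), np.float64(82.0)), (-20, 62, np.float64(-42.0), np.float64(25.0)), (-10, 30, np.float64(-47.0), np.float64(25.0)), (0, 25, np.float64(-46.0), np.float64(25.0)), (10, 12, np.float64(-46.0), np.float64(-9.0)), (20, 5, np.float64(-46.0), np.float64(-44.0)), (30, 5, np.float64(-47.0), np.float64(-43.0)), (40, 14, np.float64(-45.0), np.float64(33.0)), (60, 15, np.float64(2.0), np.float64(64.0)), (70, 10, np.float64(60.0), np.float64(63.0)), (80, 7, np.float64(56.0), np.float64(62.0))]
[ 0.03  0.03  0.13  0.01  0.   -0.  ] [0.09 0.11 0.14 0.01 0.01 0.01]
```

The bar's top sits at +24–25 mm all along, so it is level, and the robot carries no load: it balances with the fingers slack. I withdraw and verify.

```bash
python3 - <<'E'
from h import *
env.grip(.042);env.grip(.062);p=env.get_state()['tcp_pos']
env.movel(p+[0,0,.15],.08);env.movel(p+[-.10,-.0,.22],.15);env.dwell(.5)
snap('scene','s7');snap('side','d7');env.dwell(.8);snap('scene','s8');print(env.get_state()['time'])
slope('s8');slope('d7')
a=cv2.resize(load('d7')[0][175:325,220:420],(400,300));b=cv2.resize(load('s8')[0][180:330,200:400],(400,300));cv2.imwrite('pics/v7.png',np.hstack([a,b]))
for f in('s8',):
    print(cv2.absdiff(load('s7')[0],load(f)[0])[200:310,220:345].max(), cv2.absdiff(load('s0')[0],load(f)[0])[320:420,370:470].mean())
E
```

```text
29.3
s8 [(-100, 11, np.float64(7.0), np.float64(18.0)), (-90, 90, np.float64(1.0), np.float64(32.0)), (-80, 58, np.float64(28.0), np.float64(33.0)), (-70, 58, np.float64(26.0), np.float64(33.0)), (-60, 60, np.float64(-51.0), np.float64(25.0)), (-50, 88, np.float64(-48.0), np.float64(24.0)), (-40, 90, np.float64(-48.0), np.float64(24.0)), (-30, 103, np.float64(-47.0), np.float64(24.0)), (-20, 95, np.float64(-45.0), np.float64(25.0)), (-10, 83, np.float64(-46.0), np.float64(25.0)), (0, 88, np.float64(-47.0), np.float64(25.0)), (10, 83, np.float64(-47.0), np.float64(24.0)), (20, 77, np.float64(-48.0), np.float64(25.0)), (30, 88, np.float64(-49.0), np.float64(38.0)), (40, 150, np.float64(-47.0), np.float64(52.0)), (50, 83, np.float64(7.0), np.float64(61.0)), (60, 62, np.float64(56.0), np.float64(64.0)), (70, 48, np.float64(57.0), np.float64(64.0)), (80, 45, np.float64(54.0), np.float64(61.0)), (90, 30, np.float64(47.0), np.float64(56.0)), (100, 19, np.float64(14.0), np.float64(46.0)), (110, 16, np.float64(19.0), np.float64(25.0))]
d7 [(-100, 8, np.float64(9.0), np.float64(20.0)), (-90, 112, np.float64(-2.0), np.float64(33.0)), (-80, 34, np.float64(27.0), np.float64(34.0)), (-70, 29, np.float64(28.0), np.float64(33.0)), (-60, 34, np.float64(-55.0), np.float64(27.0)), (-50, 51, np.float64(-47.0), np.float64(24.0)), (-40, 43, np.float64(-47.0), np.float64(25.0)), (-30, 52, np.float64(-46.0), np.float64(25.0)), (-20, 62, np.float64(-44.0), np.float64(25.0)), (-10, 40, np.float64(-45.0), np.float64(25.0)), (0, 47, np.float64(-47.0), np.float64(25.0)), (10, 48, np.float64(-46.0), np.float64(25.0)), (20, 31, np.float64(-44.0), np.float64(25.0)), (30, 35, np.float64(-46.0), np.float64(40.0)), (40, 105, np.float64(-46.0), np.float64(52.0)), (50, 60, np.float64(-0.0), np.float64(62.0)), (60, 41, np.float64(1.0), np.float64(64.0)), (70, 20, np.float64(56.0), np.float64(64.0)), (80, 15, np.float64(57.0), np.float64(61.0))]
13 0.7562
```

View pics/v7.png

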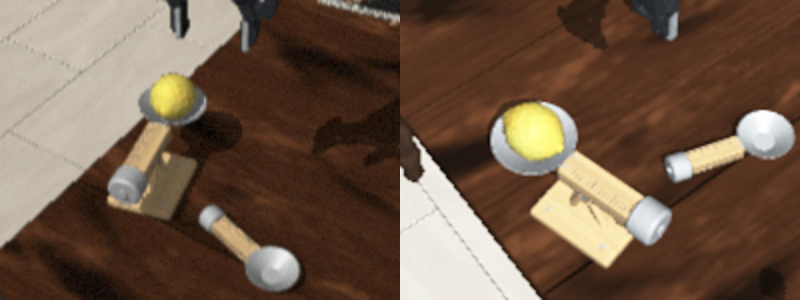

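The beam is level and stationary, the lemon is in the pan, and the gripper is clear.

```bash
python3 -c "
from h import *
job.job_done()"
```

```text
the job is handed in; nothing more can be done
```

The lemon is weighed: the beam now balances level by itself on the stand's edge, with the lemon in the pan and the robot clear of it.

- **What I did:** I put the lemon in the tilted pan, then gripped the bar, lifted it and brought it level. The wrist force and moment put the loaded beam's centre of mass about 15 to 16 mm from the middle of the bar towards the pan. I set that point over the edge and let go. The shift along the edge was made with the beam just lifted clear of it, not slid in contact.
- **Level:** After I withdrew, both cameras showed the bar's top at one height to within 1 mm along its length. Pan and counterweight were both well off the table, and two pictures 0.8 s apart showed no movement.
- **Bystanders:** The jar and garlic area looks unchanged from the first picture, and the arm never went near it.
- **Time:** It took about 29 s on the robot's clock.
- **Small disagreements:** The two centre-of-mass readings were 13.7 mm and 16.5 mm, both well within the edge's 12 mm width. The bar's top reads about 2 mm higher than nominal, which is within the camera calibration error.

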